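Power down a module test fixture and release its hold-down gate

TASK

The test run is over: on the sloping panel of the test fixture, switch off the channel toggles that are still on (leaning up the slope) and leave the ones already off as they are. Only then open the fixture: pull the spring-loaded latch knob out to its stop and hold it there until the clear gate has lifted free, then ease the knob back home without letting it snap, and leave the gate to swing fully open by itself. Do not lean on the gate or its handle, and do not disturb the modules in the nests or the things around the fixture.

Things in the scene. Friction and masses are not known exactly. Their poses are not given: they have to be found in the camera images.
- fixture: Test fixture, fixed on the bench: grey case 380 mm wide (y), sloping control panel towards the robot, clear hinged gate over five nests behind. Origin at bench height below the point (0,0,105 mm) where the knob's stem leaves the panel. x away from the robot, y along the panel, z up. The panel slopes 40 deg: outward normal n = (-0.643,0,0.766), up-slope u = (0.766,0,0.643) in these axes; it ends 125 mm below that point along u.
- knob_grip (a point): Centre of the latch knob: black fluted round knob, 36 mm in diameter, 40 mm long, axis along n, on a 13 mm steel stem in the upper middle of the panel. Home, this point stands 43 mm out from the panel, the knob's inner face 22 mm and its outer face 62 mm out. The gate's bow handle overhangs it: it cannot be reached straight down; come in along -n.
- knob (a joint): How far the knob is pulled out along n, in m: 0 home, 0.030 at its stop. A spring draws it home with 7 N at home, 14 N at the stop. Its hooked foot holds the gate down: the gate starts to follow as it is drawn but comes free only over the last few mm before the stop, and is caught again if the knob goes back before the gate has lifted past 0.2 rad.
- gate: The clear hold-down gate, hinged along y at the back of the fixture (fixture x = 290 mm, z = 125 mm). Origin: middle of its front bow handle, a 12 mm bar running 150 mm along y over the knob, at fixture x = -24 mm, z = 212 mm when shut. Its z axis is vertical when shut and leans 1.10 rad (63 deg) when fully open. Once unlatched, damped springs swing it up and away from the robot, fully open in about 3 s, unaided.
- toggle1_foot (a point): Foot of a channel toggle: where its steel bat lever leaves the panel surface. Five identical toggles stand in a row along y, 38 mm apart, 85 mm down the slope from the knob's stem. This one may be at any place of the row.
- toggle1 (a joint): Lever of the toggle at toggle1_foot, in rad: 0 off (leans 23 deg from n down the slope, towards the robot), 0.8 on (leans 23 deg up the slope). The centre of its 11 mm ball tip is 34 mm from the foot; the bat is 7 mm thick below it. It snaps over past the middle (0.4) and needs about 2 N at the tip.
- toggle2_foot (a point): Foot of a channel toggle: where its steel bat lever leaves the panel surface. Five identical toggles stand in a row along y, 38 mm apart, 85 mm down the slope from the knob's stem. This one may be at any place of the row.
- toggle2 (a joint): Lever of the toggle at toggle2_foot, in rad: 0 off (leans 23 deg from n down the slope, towards the robot), 0.8 on (leans 23 deg up the slope). The centre of its 11 mm ball tip is 34 mm from the foot; the bat is 7 mm thick below it. It snaps over past the middle (0.4) and needs about 2 N at the tip.
- toggle3_foot (a point): Foot of a channel toggle: where its steel bat lever leaves the panel surface. Five identical toggles stand in a row along y, 38 mm apart, 85 mm down the slope from the knob's stem. This one may be at any place of the row.
- toggle3 (a joint): Lever of the toggle at toggle3_foot, in rad: 0 off (leans 23 deg from n down the slope, towards the robot), 0.8 on (leans 23 deg up the slope). The centre of its 11 mm ball tip is 34 mm from the foot; the bat is 7 mm thick below it. It snaps over past the middle (0.4) and needs about 2 N at the tip.
- toggle4_foot (a point): Foot of a channel toggle: where its steel bat lever leaves the panel surface. Five identical toggles stand in a row along y, 38 mm apart, 85 mm down the slope from the knob's stem. This one may be at any place of the row.
- toggle4 (a joint): Lever of the toggle at toggle4_foot, in rad: 0 off (leans 23 deg from n down the slope, towards the robot), 0.8 on (leans 23 deg up the slope). The centre of its 11 mm ball tip is 34 mm from the foot; the bat is 7 mm thick below it. It snaps over past the middle (0.4) and needs about 2 N at the tip.
- toggle5_foot (a point): Foot of a channel toggle: where its steel bat lever leaves the panel surface. Five identical toggles stand in a row along y, 38 mm apart, 85 mm down the slope from the knob's stem. This one may be at any place of the row.
- toggle5 (a joint): Lever of the toggle at toggle5_foot, in rad: 0 off (leans 23 deg from n down the slope, towards the robot), 0.8 on (leans 23 deg up the slope). The centre of its 11 mm ball tip is 34 mm from the foot; the bat is 7 mm thick below it. It snaps over past the middle (0.4) and needs about 2 N at the tip.
- module1_front (a point): Middle of the front end (end nearest the robot) of a metal-cased module 110 x 46 x 30 mm with brass terminals, lying loose in its nest under the gate; not to be disturbed.
- module2_front (a point): Middle of the front end (end nearest the robot) of a metal-cased module 110 x 46 x 30 mm with brass terminals, lying loose in its nest under the gate; not to be disturbed.
- module3_front (a point): Middle of the front end (end nearest the robot) of a metal-cased module 110 x 46 x 30 mm with brass terminals, lying loose in its nest under the gate; not to be disturbed.
- module4_front (a point): Middle of the front end (end nearest the robot) of a metal-cased module 110 x 46 x 30 mm with brass terminals, lying loose in its nest under the gate; not to be disturbed.
- module5_front (a point): Middle of the front end (end nearest the robot) of a metal-cased module 110 x 46 x 30 mm with brass terminals, lying loose in its nest under the gate; not to be disturbed.
- spare_module_front (a point): Middle of one end of a like module lying on the bench beside the fixture; bystander.
- screwdriver: A screwdriver 190 mm long lying on the bench along the foot of the panel; bystander.
- small_carton: A small closed carton 140 x 100 x 70 mm on the bench; bystander; origin under its centre.

How it is judged:
By the outcome, as a careful person would: the job done as asked, in the order asked, and still so for the second after the job is handed in, with the robot touching nothing.
It also fails if it takes over 42 s, if anything falls off the work surface, if the arm or the gripper's body presses on something with over 40 N, if the wrist force passes 120 N, or if a joint passes its speed limit or range.

ROBOT

A 6-joint arm with a two-finger parallel gripper is mounted at the origin on the work surface. World frame = base frame: x ahead of the robot, y to its left, z up, the work surface at z = 0. Lengths are in m, angles in rad, forces in N, time in s.
With the tool pointing down it reaches from about 0.25 to 0.775 m from the base axis. Payload 4 kg.
Tool frame: the origin (TCP) lies midway between the tips of the shut fingers; the grasp point (between the pads) lies 19 mm behind it; z points along the fingers, y is the direction in which the jaws open and shut (so a half turn about z gives the same grasp; the last joint's range is limited). The gripper opens to 94 mm and grips with 3 to 60 N. Pads are 16 mm wide; open, the fingers measure 119 mm over their backs; the gripper's body (75 mm by 177 mm) begins 78 mm behind the grasp point.
Start: joints at [-1.413, 0.087, 1.371, -0, 1.684, -0.103], TCP at [0.142, -0.531, 0.176] pointing down, gripper open.
Joint ranges: [-3.1, 3.1], [-0.76, 2.03], [0.27, 2.55], [-1.08, 4.22], [0.17, 2.65], [-2.57, 2.57]. Speed limits (rad/s): [2.79, 2.79, 3.14, 3.14, 3.14, 3.14].

INTERFACE

Orientations are given as [roll, pitch, yaw] about the fixed x, y, z axes, in that order (R = Rz(yaw) Ry(pitch) Rx(roll)).
In Python, from bench import robot, cams gives the robot as it stands.
- The arm moves only by the tool step_arm, never from a script. Its argument "plan" is a list that holds one entry, the list of rows, each a list of 5 numbers: the shift along the world's x, y, z in mm, then the turn about the world's z in rad, then the opening in per cent of the stroke, from 0 (shut) to 100 (fully open). In form: [[[tx, ty, tz, turn, fingers], ...]]. A call has 1 to 8 rows; each row is the pose to reach, as a shift and turn from the pose commanded when the call began; what a row does not reach only later rows make up. A row lasts 1/12 s, in which the tool goes at most 41.7 mm and 7.16 degrees, less where a joint would pass 70% of its speed; a pose out of reach is approached as far as the arm can. A call with a gripper value outside its range is refused whole. The fingers move at their own pace and stop on an object; the grip force is fixed at half the most. Time passes only in rows, so rows that repeat a pose let the fingers close. It gives the time, the measured TCP pose, the force and the opening at its end, in the units of the state.
- robot.get_obs(): the state, without advancing time (a new reading comes with each control period).
- cams.snapshot(name): name is "scene" or "side" or "wrist"; returns a dict with "frame" (400x640x3 uint8, red, green, blue), "camera_matrix" (3x3 intrinsics, pixels), "origin" and "attitude" of the camera in the world; the wrist camera has in their place "T_tool_cam" (4x4, takes a point from camera to tool coordinates, whose origin is the TCP and whose axes are the flange's). Camera axes: x right, y down, z forward; pixel columns grow to the right and rows downward; lengths in m; the calibration is good to about 2 mm. A picture is of the moment at which its call begins: read the wrist's pose just before it. There is no depth.
- robot.close_job(): hands the job in, once; it reports no verdict.
The state is a dict: "time": time; "joint_positions": joint angles; "qvel": joint speeds; "joint_torque": joint torques, N m; "tool_pos": TCP position; "ee_rot": TCP orientation; "wrist_force": force on the tool from outside, world axes, zero at the start; "wrist_torque": the same for the moment, N m; "width": finger opening in m.
Only numpy, scipy, OpenCV 4.12 (cv2) and the standard library are available. Lean on these libraries where they do the work, as an engineer would, in place of code of your own. Each camera call takes 0.05 s, during which the arm holds its last target. There are 200 camera calls.

## Working session

There is one attempt and no reset: what is moved stays moved. The work goes in short steps, Python scripts to look and compute and a tool call to move; the robot and the scene stay as the last step left them, time stands still between calls to the robot, and variables do not carry over. Pictures are saved under pics/ and viewed, about 8 in all and at most 12, crops included, and the job is handed in when it is done.

Besides the shell and the picture viewer there is one more tool, called after ">>>" by a JSON object that holds its "name" and its "arguments". step_arm: Moves the arm, as the interface text tells. Its arguments: {"type":"object","properties":{"plan":{"type":"array"}},"required":["plan"]}

```bash
ls; mkdir -p pics
python3 - <<'E'
from bench import robot,cams
import cv2,numpy as np,pickle
d={}
for n in ["scene","side","wrist"]:
    s=cams.snapshot(n); d[n]=s
    cv2.imwrite(f"pics/{n}0.png",s["frame"][:,:,::-1])
    print(n,{k:np.round(v,3).tolist() for k,v in s.items() if k!="frame"})
pickle.dump(d,open("s0.pkl","wb"))
print(robot.get_obs())
E
```

```text
pics
scene {'camera_matrix': [[439.384, 0.0, 319.113], [0.0, 439.384, 207.287], [0.0, 0.0, 1.0]], 'origin': [0.475, -0.572, 1.027], 'attitude': [-2.514, 0.008, -0.204]}
side {'camera_matrix': [[460.187, 0.0, 315.716], [0.0, 460.187, 199.731], [0.0, 0.0, 1.0]], 'origin': [-0.082, 0.804, 0.779], 'attitude': [-2.137, 0.003, -2.401]}
wrist {'camera_matrix': [[351.274, 0.0, 321.081], [0.0, 351.274, 202.776], [0.0, 0.0, 1.0]], 'T_tool_cam': [[-0.0, -0.973, -0.23, 0.067], [1.0, -0.0, 0.001, 0.0], [-0.001, -0.23, 0.973, -0.208], [0.0, 0.0, 0.0, 1.0]]}
{'time': 0.15, 'joint_positions': array([-1.41306875e+00,  8.77997725e-02,  1.37189334e+00,  8.80804122e-06,
        1.68360810e+00, -1.03086987e-01]), 'qvel': array([ 0.00141294, -0.00204794, -0.00466149, -0.00125944,  0.00015883,
       -0.00066059]), 'joint_torque': array([ 6.69008805e-04, -3.40645158e+01, -3.02795362e+01,  7.17384252e-02,
        3.04705999e-02, -1.14943477e-04]), 'tool_pos': array([ 0.14175851, -0.53092994,  0.17537214]), 'ee_rot': array([-3.13989407e+00, -1.84524952e-04,  2.60815395e-01]), 'wrist_force': array([-0.563433  ,  0.42216434, -0.05193424]), 'wrist_torque': array([ 0.00078317, -0.00739693, -0.01106778]), 'width': 0.09402415788451841}
```

View pics/scene0.png

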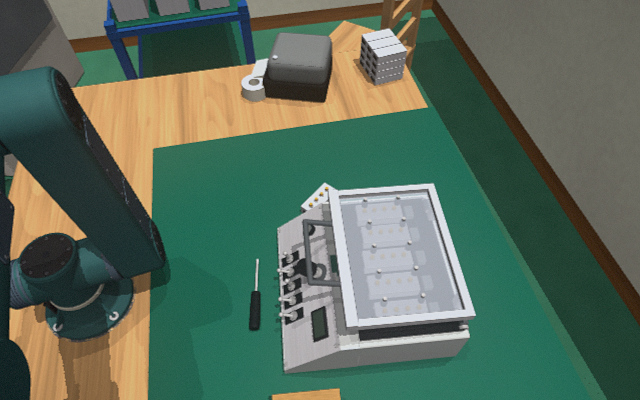

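View pics/side0.png

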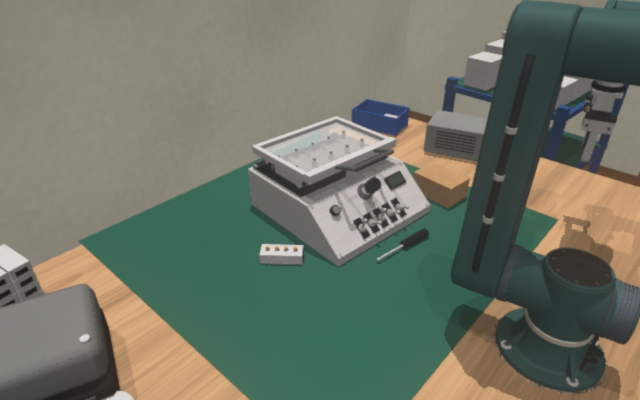

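The side view shows the fixture in the middle, with the knob at about (372,186), the toggles at (362–402, 208–225) and the screwdriver at (405,243). In the scene view the panel lies at about (290,260). I'll enlarge both views to read the features.

Run:
```python
import cv2
a=cv2.imread("pics/side0.png")[115:263,245:441]; cv2.imwrite("pics/side_c.png",cv2.resize(a,None,fx=4,fy=4,interpolation=cv2.INTER_CUBIC))
a=cv2.imread("pics/scene0.png")[215:375,265:375]; cv2.imwrite("pics/scene_c.png",cv2.resize(a,None,fx=3.7,fy=3.7,interpolation=cv2.INTER_CUBIC))
```

```text
(no output)
```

View pics/side_c.png

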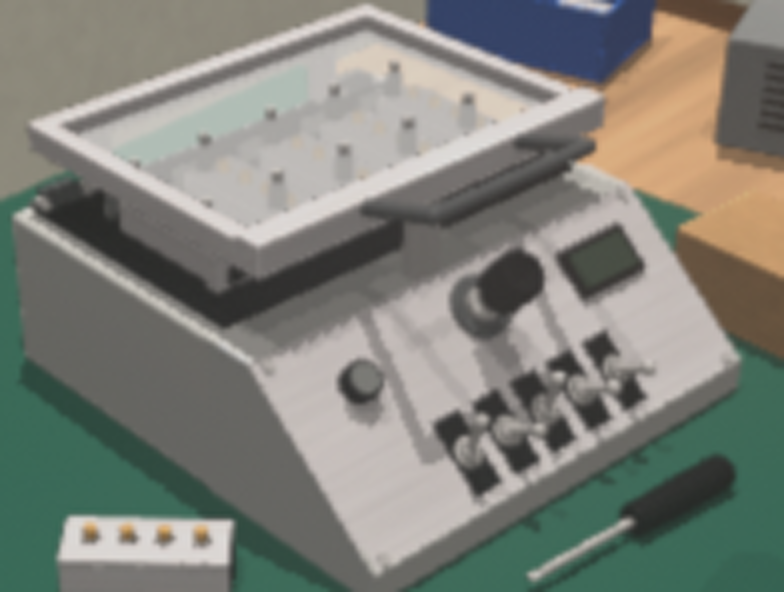

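View pics/scene_c.png

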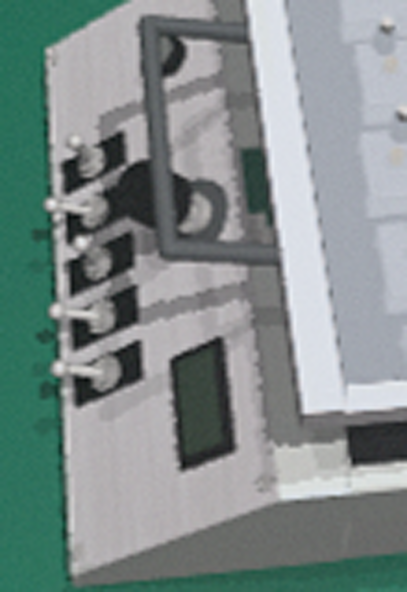

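The scene crop shows five toggles. Three levers (2nd, 4th and 5th from the top, tips at crop (50,205), (55,312), (60,370)) lean strongly towards the robot. The 1st and 3rd, with tips at (75,143) and (82,243), look upright, so they're probably on. Next I'll fit the fixture pose from both views.

```bash
cat > h.py <<'E'
import numpy as np
from scipy.spatial.transform import Rotation as R
def ray(s,p):
    return np.array(s["origin"]), R.from_euler("xyz",s["attitude"]).apply(np.linalg.inv(s["camera_matrix"])@[p[0],p[1],1])
def onz(s,p,z):
    o,d=ray(s,p); return o+d*(z-o[2])/d[2]
def proj(s,X):
    c=R.from_euler("xyz",s["attitude"]).inv().apply(np.asarray(X)-s["origin"]); q=c@np.array(s["camera_matrix"]).T
    return q[...,:2]/q[...,2:]
E
python3 - <<'E'
import pickle; from h import *
from scipy.optimize import least_squares
d=pickle.load(open("s0.pkl","rb"))
sc=lambda x,y:(265+(x+.5)/3.7-.5,215+(y+.5)/3.7-.5)
si=lambda x,y:(245+(x+.5)/4-.5,115+(y+.5)/4-.5)
fx=[-65.1,0,50.3]
F={"c":[sc(47,50),sc(75,575)],"f":[sc(*p) for p in[(90,158),(95,207),(97,262),(103,317),(107,370)]]}
G={"c":[si(378,575),si(738,365)],"f":[si(*p) for p in[(470,455),(508,432),(543,407),(582,388),(615,365)]]}
for n,H in(("scene",F),("side",G)):
    for k,z in(("c",.0247),("f",.0503)):
        for p in H[k]: print(n,k,np.round(onz(d[n],p,z)*1000,1))
E
```

```text
scene c [489.3  96.3  24.7]
scene c [ 450.  -280.4   24.7]
scene f [504.7 -14.6  50.3]
scene f [501.9 -52.4  50.3]
scene f [496.5 -92.6  50.3]
scene f [ 493.8 -131.7   50.3]
scene f [ 490.3 -167.5   50.3]
side c [488.8  96.   24.7]
side c [ 446.4 -271.4   24.7]
side f [504.1 -17.4  50.3]
side f [501.2 -56.1  50.3]
side f [501.2 -96.8  50.3]
side f [ 494.7 -134.7   50.3]
side f [ 494.2 -175.4   50.3]
```

>>> {"name": "step_arm", "arguments": {"plan": [[[5,5,40,0.1,100],[20,30,75,0.22,100],[40,60,100,0.34,100],[55,90,105,0.46,100],[75,120,105,0.58,100],[95,150,105,0.7,100],[110,175,105,0.82,100],[125,200,105,0.94,100]]]}}

```text
time: 0.82
tool_pos: [0.2674, -0.3298, 0.2812]
ee_rot: [3.141, -0.0, 1.207]
wrist_force: [0.6, 0.2, 0.2]
width: 0.0941
```

>>> {"name": "step_arm", "arguments": {"plan": [[[20,30,0,0.12,100],[40,60,0,0.24,100],[60,90,0,0.36,100],[80,120,0,0.48,100],[100,150,0,0.6,100],[120,185,0,0.72,100],[140,215,0,0.84,100],[163,243,0,0.96,100]]]}}

```text
time: 1.48
tool_pos: [0.4301, -0.0863, 0.2815]
ee_rot: [3.141, 0.0, 2.167]
wrist_force: [-0.3, -0.2, 0.2]
width: 0.094
```

>>> {"name": "step_arm", "arguments": {"plan": [[[0,0,0,0.12,70],[0,0,0,0.24,50],[0,0,0,0.36,21],[0,0,0,0.48,21],[0,0,0,0.6,21],[0,0,0,0.72,21],[0,0,0,0.84,21],[0,0,0,0.88,21]]]}}

```text
time: 2.15
tool_pos: [0.4296, -0.0883, 0.2809]
ee_rot: [3.141, -0.001, 3.046]
wrist_force: [-0.0, -0.2, -0.5]
width: 0.044
```

```bash
cat >> h.py <<'E'
def wristcam(robot,cams):
    o=robot.get_obs(); s=cams.snapshot("wrist")
    M=np.eye(4); M[:3,:3]=R.from_euler("xyz",o["ee_rot"]).as_matrix(); M[:3,3]=o["tool_pos"]
    M=M@np.array(s["T_tool_cam"]); s["origin"]=M[:3,3]; s["attitude"]=R.from_matrix(M[:3,:3]).as_euler("xyz"); return s,o
E
python3 - <<'E'
from h import *; from bench import robot,cams; import cv2,pickle
s,o=wristcam(robot,cams); pickle.dump(s,open("w1.pkl","wb"))
print(o["time"],o["tool_pos"],o["ee_rot"],o["joint_positions"],o["wrist_force"],s["origin"])
cv2.imwrite("pics/w1.png",s["frame"][:,:,::-1])
E
```

```text
2.15 [ 0.42964444 -0.08832053  0.28091536] [ 3.14131980e+00 -7.50105714e-04  3.04559114e+00] [-3.32220028e-01 -1.57582076e-01  1.40228812e+00  9.47459038e-05
  1.89767974e+00 -1.80698435e+00] [-0.02386612 -0.18091617 -0.51873243] [ 0.36407709 -0.08237962  0.48854891]
```

View pics/w1.png

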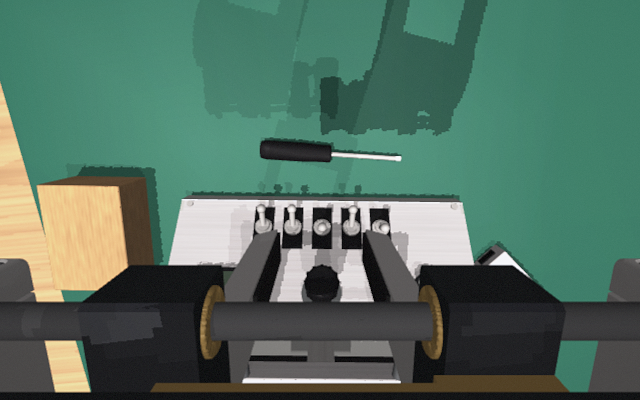

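The wrist view has the robot side at the top and −y on the left. Levers at x = 263, 291 and 351 px lean towards the robot (tips at row 209), so they are off. Levers at x ≈ 322 and ≈ 381 px are seen end-on (row ≈ 227), so they are on. The knob's outer face is at (321,280). Next I'll measure tips, knob and pose.

Run:
```python
import pickle,cv2; from h import *
s=pickle.load(open("w1.pkl","rb"))
a=s["frame"][185:310,230:410,::-1]; cv2.imwrite("pics/w1c.png",cv2.resize(a,None,fx=4.4,fy=4.4,interpolation=cv2.INTER_CUBIC))
for n,p,z in[("cor-",(183,199),24.7),("cor+",(459,202),24.7),("off1",(263,209),65.8),("off2",(291,209),65.8),("off4",(351,209),65.8),("on3",(322,227),82.8),("on5",(382,228),82.8),("knobface",(321,280),152.5)]:
    print(n,np.round(onz(s,p,z/1e3)*1e3,1))
```

```text
cor- [ 450.4 -278.7   24.7]
cor+ [490.5  93.1  24.7]
off1 [ 464.9 -164.8   65.8]
off2 [ 468.2 -130.1   65.8]
off4 [475.4 -56.   65.8]
on3 [489.9 -93.6  82.8]
on5 [498.1 -21.6  82.8]
knobface [525.4 -98.2 152.5]
```

View pics/w1c.png

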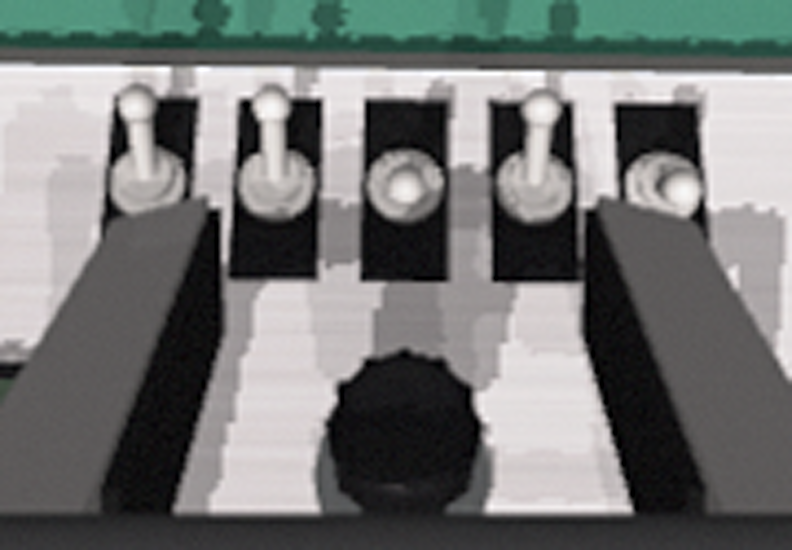

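Refined results: fixture origin ≈ (565, −102) mm, yaw ≈ −0.106. The on toggles are the middle one (tip 490, −94, 83) and the +y-most one (tip 498, −18.5, 83). I'll lower the open jaws over the middle toggle first.

>>> {"name": "step_arm", "arguments": {"plan": [[[27,-2,-30,-0.01,22],[55,-5,-60,-0.01,22],[55,-5,-95,-0.01,22],[55,-5,-130,-0.01,22],[55,-5,-165,-0.01,22],[55,-5,-190,-0.01,22],[55,-5,-212,-0.01,22],[55,-5,-212,-0.01,22]]]}}

```text
time: 2.87
tool_pos: [0.4805, -0.0921, 0.0634]
ee_rot: [3.139, -0.011, 3.03]
wrist_force: [-1.2, 0.3, -0.9]
width: 0.0204
```

Run:
```python
from h import *; from bench import robot,cams; import cv2,pickle
s,o=wristcam(robot,cams)
print(o["time"],o["tool_pos"],o["ee_rot"],o["wrist_force"])
b=cams.snapshot("side")["frame"]
cv2.imwrite("pics/c2.png",np.hstack([cv2.resize(s["frame"][150:350,220:420],(400,400)),cv2.resize(b[150:250,320:420],(400,400))])[:,:,::-1])
```

```text
2.8667 [ 0.48053791 -0.09209175  0.06336388] [ 3.1392533  -0.01134553  3.02980119] [-1.15805457  0.30624937 -0.90982289]
```

View pics/c2.png

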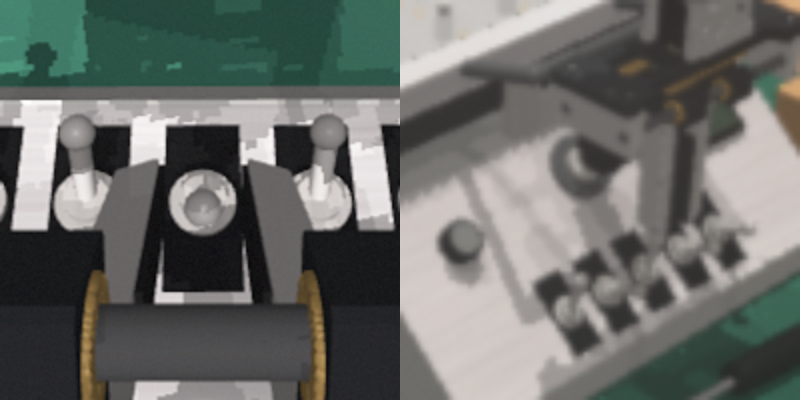

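The wrist crop (left) shows the middle ball, crop (203,207), centred between the jaws. The side crop shows the jaws over the row with nothing touched. I'll close and draw the lever down the arc.

>>> {"name": "step_arm", "arguments": {"plan": [[[0,0,0,0,15],[0,0,0,0,8],[0,0,0,0,4],[0,0,0,0,4]]]}}

```text
time: 3.3
tool_pos: [0.4858, -0.0937, 0.0709]
ee_rot: [-3.141, 0.003, 3.031]
wrist_force: [-0.3, -0.2, -0.0]
width: 0.0039
```

>>> {"name": "step_arm", "arguments": {"plan": [[[-3,0,-1,0,4],[-6,1,-3,0,4],[-9,1,-5,0,4],[-12,1,-7,0,4],[-17,2,-11,0,4],[-20,2,-17,0,4],[-20,2,-17,0,4],[-20,2,-17,0,4]]]}}

```text
time: 3.97
tool_pos: [0.4641, -0.0912, 0.0516]
ee_rot: [3.141, -0.001, 3.031]
wrist_force: [0.3, 0.1, 0.3]
width: 0.0034
```

The width of 3.9 mm is less than the ball, so the jaws missed it. I'll look before going further.

Run:
```python
from h import *; from bench import robot,cams; import cv2,pickle
s,o=wristcam(robot,cams); pickle.dump(s,open("w3.pkl","wb"))
print(o["time"],o["tool_pos"],o["wrist_force"])
b=cams.snapshot("side"); pickle.dump(b,open("sd3.pkl","wb"))
b=b["frame"]
cv2.imwrite("pics/c3.png",np.hstack([cv2.resize(s["frame"][150:350,220:420],(400,400)),cv2.resize(b[150:250,320:420],(400,400))])[:,:,::-1])
```

```text
3.9667 [ 0.46410312 -0.09123579  0.05158349] [0.31018132 0.14365637 0.27775289]
```

View pics/c3.png

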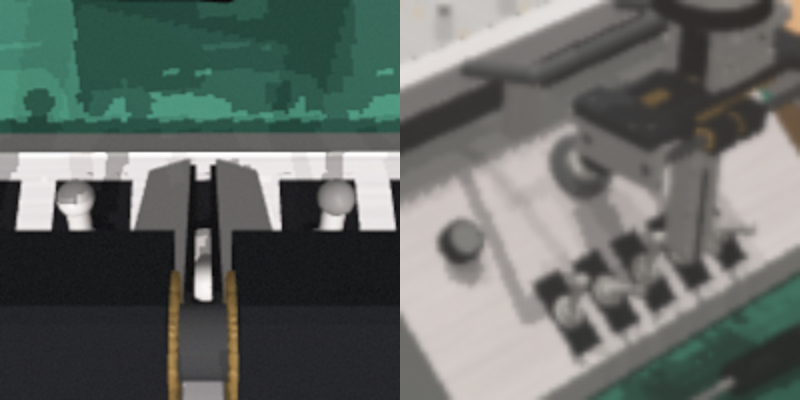

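The jaws are on the robot side and the lever is still on. They closed while the arm was still settling short of the ball. I'll reopen, go back 3–4 mm deeper, let the arm settle, then close.

>>> {"name": "step_arm", "arguments": {"plan": [[[0,0,4,0,22],[0,0,10,0,22],[0,0,16,0,22],[6,-1,19,0,22],[14,-2,19,0,22],[24,-3,18,0,22],[24,-3,18,0,22],[24,-3,18,0,22]]]}}

```text
time: 4.73
tool_pos: [0.4891, -0.0944, 0.0697]
ee_rot: [3.141, -0.001, 3.031]
wrist_force: [-0.1, -0.7, -0.6]
width: 0.0206
```

>>> {"name": "step_arm", "arguments": {"plan": [[[0,0,0,0,22],[0,0,0,0,22],[0,0,0,0,16],[0,0,0,0,10],[0,0,0,0,6],[0,0,0,0,6]]]}}

```text
time: 5.23
tool_pos: [0.4887, -0.0944, 0.0704]
ee_rot: [3.142, 0.0, 3.031]
wrist_force: [-1.6, 0.6, 0.3]
width: 0.0058
```

Run:
```python
from h import *; from bench import robot,cams; import cv2,pickle
s,o=wristcam(robot,cams); pickle.dump(s,open("w4.pkl","wb"))
a=cams.snapshot("scene"); pickle.dump(a,open("sc4.pkl","wb"));b=cams.snapshot("side"); pickle.dump(b,open("sd4.pkl","wb"))
f=lambda x:cv2.resize(x,(400,400),interpolation=cv2.INTER_CUBIC)
d=pickle.load(open("s0.pkl","rb"))
crop=lambda im:im[190:240,345:420]
im=np.vstack([np.hstack([cv2.resize(s["frame"][150:350,220:420],(400,300)),cv2.resize(a["frame"][245:320,265:365],(400,300),interpolation=2)]),
 np.hstack([cv2.resize(crop(b["frame"]),(400,290),interpolation=2),cv2.resize(crop(d["side"]["frame"]),(400,290),interpolation=2)])])
cv2.imwrite("pics/c4.png",im[:,:,::-1])
```

```text
(no output)
```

View pics/c4.png

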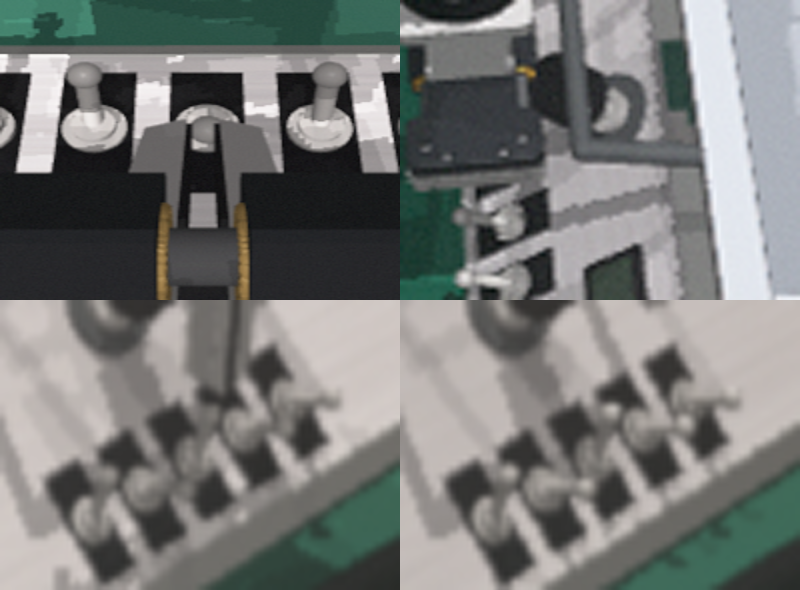

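Run:
```python
from h import *; import pickle
s=pickle.load(open("w4.pkl","rb")); print(s["origin"],s["attitude"])
px=lambda cx,cy:(220+cx/2,150+cy*2/3)
for n,p,zs in[("ball3",px(205,133),(.070,.0757,.0828)),("off2",px(87,75),(.0658,)),("off4",px(330,75),(.0658,)),("nut3",px(205,128),(.055,)),("nut2",px(95,130),(.055,)),("nut4",px(320,130),(.055,)),("fingerfront",px(170,125),(.07,))]:
    for z in zs: print(n,z,np.round(onz(s,p,z)*1e3,1))
w=pickle.load(open("w1.pkl","rb"))
for p in[(322,227.5),(384.5,227.5)]:
    for z in(.07,.0757,.0828):print(p,np.round(onz(w,p,z)*1e3,1))
```

```text
[ 0.42308153 -0.08742291  0.27795089] [2.90772688e+00 5.83763467e-04 1.45980412e+00]
ball3 0.07 [495.3 -94.7  70. ]
ball3 0.0757 [493.3 -94.5  75.7]
ball3 0.0828 [490.8 -94.3  82.8]
off2 0.0658 [ 467.6 -128.4   65.8]
off4 0.0658 [475.9 -53.6  65.8]
nut3 0.055 [498.1 -95.   55. ]
nut2 0.055 [ 495.  -131.6   55. ]
nut4 0.055 [503.3 -56.9  55. ]
fingerfront 0.07 [ 490.6 -105.1   70. ]
(322, 227.5) [494.5 -94.   70. ]
(322, 227.5) [492.7 -93.8  75.7]
(322, 227.5) [490.5 -93.6  82.8]
(384.5, 227.5) [502.  -16.5  70. ]
(384.5, 227.5) [500.1 -17.4  75.7]
(384.5, 227.5) [497.8 -18.5  82.8]
```

Run:
```python
from h import *; import pickle,cv2
s=pickle.load(open("sd4.pkl","rb")); w=pickle.load(open("w4.pkl","rb")); c=pickle.load(open("sc4.pkl","rb"))
T=np.array([.4887,-.0944,.0704])
for z in(0,.01,.02,.03): print(z,proj(s,T+[0,0,z]).round(1),proj(w,T+[-.008,0,z]).round(1),proj(w,T+[.008,0,z]).round(1))
print("tip on3/off3",proj(s,[.4905,-.0938,.0828]),proj(s,[.470,-.0917,.0658]))
# side crop big + wrist crop big
f=np.hstack([cv2.resize(s["frame"][165:240,350:425],(400,400),interpolation=2),cv2.resize(w["frame"][205:285,282:362],(400,400),interpolation=2)])
cv2.imwrite("pics/c5.png",f[:,:,::-1])
```

```text
0 [384.1 212.4] [320.4 216.4] [323.2 241. ]
0.01 [384.4 209.4] [320.3 221. ] [323.3 246.7]
0.02 [384.7 206.4] [320.3 226.1] [323.4 252.9]
0.03 [385.  203.3] [320.2 231.7] [323.5 259.7]
tip on3/off3 [383.79856782 208.52741365] [389.05922787 216.83230938]
```

View pics/c5.png

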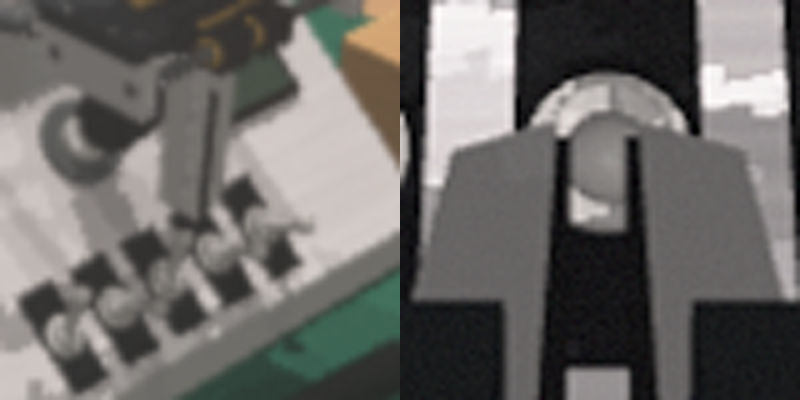

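Run:
```python
from h import *; import pickle
s=pickle.load(open("sd4.pkl","rb"));d=pickle.load(open("w3.pkl","rb"))
T=np.array([.4887,-.0944,.0704]); Rz=R.from_euler("z",-.11)
for z in(0,.01,.02,.03):
    C=[T+Rz.apply([a*.008,b*.0155,z]) for a in(-1,1) for b in(-1,1)]
    print(z,proj(s,C).round(1).tolist())
```

```text
0 [[390.1, 211.6], [382.5, 215.8], [385.7, 209.2], [378.1, 213.3]]
0.01 [[390.4, 208.5], [382.8, 212.7], [386.0, 206.2], [378.4, 210.3]]
0.02 [[390.7, 205.5], [383.1, 209.7], [386.3, 203.1], [378.6, 207.2]]
0.03 [[391.0, 202.4], [383.4, 206.6], [386.5, 200.1], [378.9, 204.1]]
```

Both the side and wrist views put the finger tips about 25 mm above the reported TCP, so the jaws shut above the ball. I'll reopen and lower 20 mm. Even if the reported TCP were right, that still clears the panel. Then I'll close and check the width.

>>> {"name": "step_arm", "arguments": {"plan": [[[0,0,0,0,14],[0,0,0,0,22],[0,0,0,0,22],[0,0,-6,0,22],[0,0,-12,0,22],[0,0,-18,0,22],[0,0,-20,0,22],[0,0,-20,0,22]]]}}

```text
time: 6.05
tool_pos: [0.4879, -0.0941, 0.0489]
ee_rot: [3.141, -0.003, 3.031]
wrist_force: [0.0, -0.6, 0.3]
width: 0.0208
```

>>> {"name": "step_arm", "arguments": {"plan": [[[0,0,0,0,22],[0,0,0,0,16],[0,0,0,0,10],[0,0,0,0,8],[0,0,0,0,8]]]}}

```text
time: 6.47
tool_pos: [0.4892, -0.0932, 0.0506]
ee_rot: [3.139, 0.001, 3.031]
wrist_force: [0.6, 3.9, -0.4]
width: 0.0089
```

>>> {"name": "step_arm", "arguments": {"plan": [[[0,0,0,0,8],[0,0,0,0,6],[0,0,0,0,4],[0,0,0,0,4]]]}}

```text
time: 6.8
tool_pos: [0.4892, -0.0933, 0.0506]
ee_rot: [3.139, 0.001, 3.031]
wrist_force: [0.5, 4.7, 0.7]
width: 0.0088
```

It's gripped at 8.8 mm, at the edge of the ball. I'll reopen and go 7 mm lower and 1 mm in +y for a full grip.

>>> {"name": "step_arm", "arguments": {"plan": [[[0,0,0,0,14],[0,1,0,0,22],[0,1,-3,0,22],[0,1,-7,0,22],[0,1,-7,0,22],[0,1,-7,0,22],[0,1,-7,0,10],[0,1,-7,0,8]]]}}

```text
time: 7.47
tool_pos: [0.4888, -0.0935, 0.0433]
ee_rot: [3.141, -0.0, 3.031]
wrist_force: [0.0, 3.5, -0.8]
width: 0.0109
```

>>> {"name": "step_arm", "arguments": {"plan": [[[0,0,0,0,8],[0,0,0,0,7],[0,0,0,0,6]]]}}

```text
time: 7.72
tool_pos: [0.4889, -0.0931, 0.0433]
ee_rot: [3.141, 0.0, 3.031]
wrist_force: [0.4, 1.4, -0.6]
width: 0.0088
```

>>> {"name": "step_arm", "arguments": {"plan": [[[-3,0,-1,0,6],[-6,1,-3,0,6],[-9,1,-5,0,6],[-12,1,-7,0,6],[-17,2,-11,0,6],[-20,2,-17,0,6],[-20,2,-17,0,6],[-20,2,-17,0,6]]]}}

```text
time: 8.38
tool_pos: [0.4673, -0.0908, 0.0264]
ee_rot: [3.141, -0.003, 3.031]
wrist_force: [-7.2, 5.1, 18.9]
width: 0.0088
```

Run:
```python
from h import *; from bench import robot,cams; import cv2,pickle
s,o=wristcam(robot,cams); pickle.dump(s,open("w5.pkl","wb"))
b=cams.snapshot("side"); pickle.dump(b,open("sd5.pkl","wb"))
print(o["time"])
f=np.hstack([cv2.resize(b["frame"][165:240,350:425],(400,400),interpolation=2),cv2.resize(s["frame"][170:290,262:382],(400,400),interpolation=2)])
cv2.imwrite("pics/c6.png",f[:,:,::-1])
```

```text
8.3833
```

View pics/c6.png

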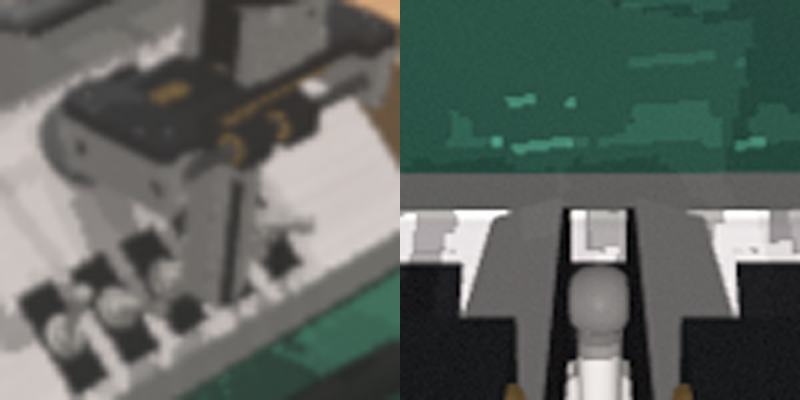

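The right-hand crop shows the ball at (600,300) held between the jaws, with its bat running away from the robot below it, so the middle lever is now down and off. The 19 N is the lever against its stop. I'll release, lift and check the tip offset while moving to the last toggle.

>>> {"name": "step_arm", "arguments": {"plan": [[[0,0,2,0,6],[0,0,3,0,14],[0,0,3,0,22],[0,0,3,0,22],[0,0,20,0,22],[0,0,45,0,22],[0,0,65,0,22],[0,20,65,0,22]]]}}

```text
time: 9.15
tool_pos: [0.472, -0.075, 0.0958]
ee_rot: [-3.137, 0.009, 3.027]
wrist_force: [1.2, 0.1, 0.8]
width: 0.0207
```

Run:
```python
from h import *; from bench import robot,cams; import cv2,pickle
s=pickle.load(open("sd5.pkl","rb")); Rz=R.from_euler("z",-.11)
for z in(.0264,.046,.056,.066):
    print(z,proj(s,[np.array([.4673,-.0908,z])+Rz.apply([a*.008,b*.0170,0]) for a in(-1,1) for b in(-1,1)]).round(1).tolist())
w,o=wristcam(robot,cams); pickle.dump(w,open("w6.pkl","wb")); print(o["tool_pos"])
p=proj(w,np.array([[.4700,-.0917,.0658],[.4905,-.0938,.0828]])); print("expected off/on px",p)
g=cv2.cvtColor(w["frame"],cv2.COLOR_RGB2GRAY)
x,y=p.mean(0).astype(int); print(g[y-40:y+40:3,x-12:x+14:3])
```

```text
0.0264 [[394.8, 228.0], [386.6, 232.8], [390.4, 225.4], [382.2, 230.2]]
0.046 [[395.4, 222.2], [387.2, 227.0], [391.0, 219.7], [382.7, 224.4]]
0.056 [[395.7, 219.2], [387.5, 224.0], [391.3, 216.7], [383.0, 221.4]]
0.066 [[396.1, 216.2], [387.8, 220.9], [391.6, 213.7], [383.3, 218.4]]
[ 0.47196118 -0.0750373   0.09584576]
expected off/on px [[298.02307877 215.39642626]
 [297.15034297 252.03211966]]
[[ 68  67  65  66  67  67  68  67  69]
 [ 93  92  94  93  94  96  95  93  91]
 [ 96  97  98  95  96  97  94  97  98]
 [219 219 218 214 213 219 218 196 159]
 [234 234 221 222 223 234 232 218 178]
 [237 237 225 222 213 226 232 226 185]
 [232 240 227 150 131 119 170 201 189]
 [188  69 107 201 219 210 160  58  57]
 [141  24 149 233 246 241 207  91  19]
 [143  31 143 240 250 245 215  41  21]
 [ 98  30  22 194 229 225 158  21  19]
 [ 71  28  27 124 226 219 136  21  21]
 [ 55  28  28  97 185 228 144  21  25]
 [ 44  95 102 102 101 130 164  14  20]
 [ 99 103 101 102 102  18 172 119  51]
 [ 96 100  95 100  91  20 180 201 133]
 [ 98  95  97  97  75  12 185 203 172]
 [ 96  98  98  95  34  14 188 200 200]
 [ 96  98  98  99  15  15 214 195 168]
 [ 96  97  98  98  20  17 196 182 110]
 [ 98  95  96  90  17  15 200 109 128]
 [ 95  98  96  71  16  20 138 124 130]
 [ 97  96  98  43  17  19 137 117  59]
 [ 98  96  98  17  15  20  41  14  18]
 [ 98  96  97  16  16  21  21  21  18]
 [ 98  98  89  21  13  16  19  14  22]
 [ 97  96  75  17  15  17  21  15  18]]
```

The ball is at about (298,217) px, against an expected (298,215) for off, so the middle toggle is confirmed off. Next is the +y toggle.

>>> {"name": "step_arm", "arguments": {"plan": [[[10,25,0,0,22],[25,54,0,0,22],[25,54,-10,0,22],[25,54,-10,0,22],[25,54,-10,0,22]]]}}

```text
time: 9.62
tool_pos: [0.4925, -0.018, 0.0797]
ee_rot: [-3.141, -0.003, 3.031]
wrist_force: [-0.9, -0.7, 0.3]
width: 0.0209
```

>>> {"name": "step_arm", "arguments": {"plan": [[[4,0,-12,0,22],[4,0,-24,0,22],[4,0,-34,0,22],[4,0,-34,0,22],[4,0,-34,0,22],[4,0,-34,0,14],[4,0,-34,0,8],[4,0,-34,0,6]]]}}

```text
time: 10.28
tool_pos: [0.4982, -0.0177, 0.0479]
ee_rot: [-3.141, 0.001, 3.031]
wrist_force: [0.6, -0.3, -0.5]
width: 0.009
```

>>> {"name": "step_arm", "arguments": {"plan": [[[0,0,0,0,6],[0,0,0,0,6]]]}}

```text
time: 10.45
tool_pos: [0.4982, -0.0176, 0.0478]
ee_rot: [-3.141, 0.001, 3.031]
wrist_force: [0.0, 0.2, 0.7]
width: 0.0088
```

Gripped at 8.8 mm with no side load. Now I'll draw it over.

>>> {"name": "step_arm", "arguments": {"plan": [[[-3,0,-1,0,6],[-6,1,-3,0,6],[-9,1,-5,0,6],[-12,1,-7,0,6],[-17,2,-11,0,6],[-20,2,-16,0,6],[-20,2,-16,0,6],[-20,2,-16,0,6]]]}}

```text
time: 11.12
tool_pos: [0.4764, -0.0152, 0.0303]
ee_rot: [3.141, -0.003, 3.031]
wrist_force: [0.8, 1.9, 2.0]
width: 0.0086
```

>>> {"name": "step_arm", "arguments": {"plan": [[[0,0,1,0,14],[0,0,1,0,22],[0,0,1,0,22],[0,0,20,0,22],[0,0,50,0,22],[0,0,80,0,22],[-10,-30,100,0,40],[-20,-60,110,0,60]]]}}

```text
time: 11.78
tool_pos: [0.4593, -0.0753, 0.1447]
ee_rot: [-3.141, 0.005, 3.035]
wrist_force: [1.0, -0.1, 0.6]
width: 0.0306
```

Run:
```python
from h import *; from bench import robot,cams; import cv2,pickle
w,o=wristcam(robot,cams); pickle.dump(w,open("w7.pkl","wb")); pickle.dump(cams.snapshot("scene"),open("sc7.pkl","wb"))
print(o["time"],o["tool_pos"],o["ee_rot"],o["wrist_force"])
O=np.array([.565,-.1017,0]);Rz=R.from_euler("z",-.106)
g=cv2.cvtColor(w["frame"],cv2.COLOR_RGB2GRAY)
for k in range(-2,3):
    P=proj(w,O+Rz.apply([[-.0954,.038*k,.0658],[-.075,.038*k,.0828]])).round(0).astype(int)
    r=[]
    for x,y in P: r.append((x,y,int(g[y-3:y+4,x-3:x+4].mean())))
    print(k,r)
    x,y=P[0]; print(g[y-20:y+44:4,x-8:x+9:4].mean(1).astype(int))
```

```text
11.7833 [ 0.45928484 -0.07527581  0.14473479] [-3.14124194  0.00484122  3.03492026] [ 1.03594929 -0.12702695  0.61305162]
-2 [(np.int64(214), np.int64(214), 193), (np.int64(210), np.int64(244), 149)]
[ 61  92  78 227 190 163 176 148 139 142 150 195 183 177 134  21]
-1 [(np.int64(259), np.int64(214), 194), (np.int64(256), np.int64(244), 181)]
[ 55  89  78 221 185 159 169 101  97 111 158 166 161 129 105  61]
0 [(np.int64(304), np.int64(214), 208), (np.int64(303), np.int64(244), 180)]
[ 64  90  83 212 186 129 146  97  96  99 176 195 176 165 133  18]
1 [(np.int64(349), np.int64(214), 193), (np.int64(350), np.int64(244), 90)]
[ 56  86  81 204 185 120 144  87  93 123 147 141 126 115 102  19]
2 [(np.int64(394), np.int64(214), 193), (np.int64(397), np.int64(244), 198)]
[ 69  89  83 205 193 164 184 135 132 157 171 173 175 160 137  22]
```

All five balls read bright at their off positions, so every toggle is off. Now I'll line up in front of the knob, well short of it, and settle.

>>> {"name": "step_arm", "arguments": {"plan": [[[0,-10,-10,0,60],[0,-22,-30,0,60],[0,-22,-34,0,60],[0,-22,-34,0,60],[0,-22,-34,0,60]]]}}

```text
time: 12.3
tool_pos: [0.4571, -0.0964, 0.106]
ee_rot: [3.14, -0.003, 3.031]
wrist_force: [-0.1, 0.2, 1.1]
width: 0.0564
```

Run:
```python
from h import *; from bench import robot,cams; import cv2,pickle
w,o=wristcam(robot,cams); s=cams.snapshot("side"); pickle.dump((w,s,o),open("p8.pkl","wb"))
print(o["time"],o["tool_pos"],o["ee_rot"],o["wrist_force"],o["width"])
T=o["tool_pos"]; Rz=R.from_euler("z",-.106)
for z in(0,.02,.03): print(z,"side +y finger corners",proj(s,[T+Rz.apply([a*.008,b,z]) for b in(.028,.0405) for a in(-1,1)]).round(1).tolist())
a=cv2.resize(s["frame"][130:230,330:430],(400,400),interpolation=2);b=cv2.resize(w["frame"][190:350,240:400],(400,400),interpolation=2)
cv2.imwrite("pics/c8.png",np.hstack([a,b])[:,:,::-1])
```

```text
12.3 [ 0.4571106  -0.09639919  0.10595838] [ 3.14019843e+00 -3.01591572e-03  3.03145040e+00] [-0.05240986  0.23331869  1.12700069] 0.05638687559320088
0 side +y finger corners [[390.7, 210.7], [386.1, 208.2], [387.5, 212.4], [382.9, 209.9]]
0.02 side +y finger corners [[391.3, 204.3], [386.7, 201.8], [388.2, 206.0], [383.5, 203.5]]
0.03 side +y finger corners [[391.7, 201.0], [387.0, 198.6], [388.5, 202.8], [383.8, 200.3]]
```

View pics/c8.png

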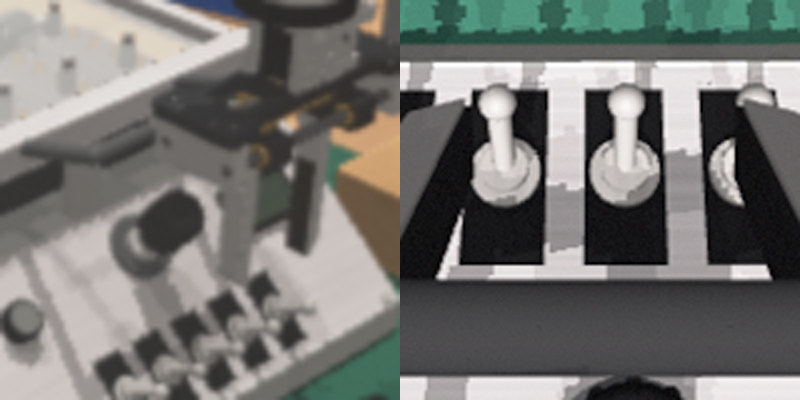

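Run:
```python
from h import *; import pickle
w,s,o=pickle.load(open("p8.pkl","rb")); T=o["tool_pos"]; Rz=R.from_euler("z",-.106)
for z in(.097,.113,.129):
    print(z,{(a,b):proj(s,T+Rz.apply([a*.0375,b,z])).round(1).tolist() for a in(-1,1) for b in(.0405,.0885,-.0885)})
O=np.array([.565,-.1017,0])
print("handle ends",proj(s,O+Rz.apply([[-.03,.075,.212],[-.03,-.075,.212]])).round(1).tolist(), "knob outer",proj(s,O+Rz.apply([-.04,0,.1525])).round(1))
```

```text
0.097 {(-1, 0.0405): [399.9, 184.7], (-1, 0.0885): [386.9, 191.5], (-1, -0.0885): [431.8, 168.0], (1, 0.0405): [377.1, 173.6], (1, 0.0885): [364.1, 179.8], (1, -0.0885): [409.1, 158.1]}
0.113 {(-1, 0.0405): [400.5, 179.0], (-1, 0.0885): [387.4, 185.8], (-1, -0.0885): [432.7, 162.5], (1, 0.0405): [377.5, 168.1], (1, 0.0885): [364.4, 174.2], (1, -0.0885): [409.8, 152.8]}
0.129 {(-1, 0.0405): [401.1, 173.3], (-1, 0.0885): [388.0, 179.9], (-1, -0.0885): [433.5, 157.0], (1, 0.0405): [377.9, 162.5], (1, 0.0885): [364.8, 168.6], (1, -0.0885): [410.4, 147.4]}
handle ends [[354.8, 169.9], [393.2, 152.3]] knob outer [376.  181.7]
```

The tips are really about 32 mm above the reported TCP, and the body bottom at about 0.235 m clears the handle top (0.218). The wrist view shows the levers leaning off. Now I'll approach the knob under force watch.

>>> {"name": "step_arm", "arguments": {"plan": [[[15,0,-3,0,60],[30,0,-3,0,60],[42,-1,-3,0,60],[50,-1,-3,0,60],[50,-1,-3,0,60],[50,-1,-3,0,60]]]}}

```text
time: 12.9
tool_pos: [0.508, -0.0981, 0.1046]
ee_rot: [3.142, -0.0, 3.032]
wrist_force: [-1.1, -0.3, 0.0]
width: 0.0562
```

>>> {"name": "step_arm", "arguments": {"plan": [[[5,0,0,0,60],[10,0,0,0,60],[14,0,0,0,60],[14,0,0,0,60],[14,0,0,0,60],[14,0,0,0,60]]]}}

```text
time: 13.4
tool_pos: [0.5217, -0.0984, 0.1043]
ee_rot: [3.141, -0.0, 3.031]
wrist_force: [0.3, -0.3, -0.7]
width: 0.0567
```

>>> {"name": "step_arm", "arguments": {"plan": [[[0,0,0,0,48],[0,0,0,0,42],[0,0,0,0,36],[0,0,0,0,30],[0,0,0,0,25],[0,0,0,0,25],[0,0,0,0,25]]]}}

```text
time: 13.98
tool_pos: [0.5219, -0.0967, 0.1043]
ee_rot: [3.138, -0.0, 3.032]
wrist_force: [1.0, 4.9, -0.1]
width: 0.0349
```

Gripped at 35 mm. Now I'll pull along n gradually.

>>> {"name": "step_arm", "arguments": {"plan": [[[-2,1,2,0,20],[-4,2,5,0,20],[-7,2,8,0,20],[-10,2,12,0,20],[-13,3,15,0,20],[-16,3,19,0,20],[-16,3,19,0,20]]]}}

```text
time: 14.57
tool_pos: [0.5072, -0.0951, 0.1218]
ee_rot: [3.14, 0.003, 3.031]
wrist_force: [6.3, 1.3, -7.2]
width: 0.0347
```

>>> {"name": "step_arm", "arguments": {"plan": [[[-2,0,2,0,20],[-3,0,4,0,20],[-5,0,6,0,20],[-5,0,6,0,20]]]}}

```text
time: 14.9
tool_pos: [0.503, -0.0946, 0.127]
ee_rot: [3.139, 0.004, 3.031]
wrist_force: [10.9, 3.1, -11.8]
width: 0.0346
```

>>> {"name": "step_arm", "arguments": {"plan": [[[0,0,0,0,20],[0,0,0,0,20],[0,0,0,0,20],[0,0,0,0,20],[0,0,0,0,20],[0,0,0,0,20]]]}}

```text
time: 15.4
tool_pos: [0.5032, -0.0946, 0.1267]
ee_rot: [3.139, 0.004, 3.031]
wrist_force: [10.4, 2.5, -12.1]
width: 0.0349
```

Run:
```python
from h import *; from bench import robot,cams; import cv2,pickle
s=cams.snapshot("side"); o=robot.get_obs(); d=pickle.load(open("s0.pkl","rb"))["side"]
print(o["time"],o["tool_pos"],o["wrist_force"],o["width"])
D=np.abs(s["frame"].astype(int)-d["frame"]).sum(2)
# gate frame region differences, left of the arm
print([int(D[a:a+15,245:330].mean()) for a in range(60,180,15)])
```

```text
15.45 [ 0.50319165 -0.09461246  0.12669537] [  9.92403737   1.94344668 -11.5221326 ] 0.034686584448169244
[27, 27, 26, 36, 72, 193, 200, 89]
```

>>> {"name": "step_arm", "arguments": {"plan": [[[-1,0,1,0,20],[-1,0,1,0,20],[-1,0,1,0,20],[-1,0,1,0,20],[-1,0,1,0,20],[-1,0,1,0,20]]]}}

```text
time: 15.95
tool_pos: [0.5027, -0.0945, 0.1273]
ee_rot: [3.139, 0.004, 3.032]
wrist_force: [11.4, 2.0, -13.4]
width: 0.035
```

Run:
```python
from h import *; from bench import robot,cams; import cv2,pickle
s=cams.snapshot("side"); o=robot.get_obs(); d=pickle.load(open("s0.pkl","rb"))["side"]
print(o["time"],o["tool_pos"],o["wrist_force"],o["width"])
D=np.abs(s["frame"].astype(int)-d["frame"]).sum(2)
print([int(D[a:a+15,245:330].mean()) for a in range(30,180,15)])
pickle.dump(s,open("sd9.pkl","wb"))
# bright frame pixels: bbox
m=((s["frame"].min(2)>185)).astype(np.uint8)[:180,150:420]; n,l,st,c=cv2.connectedComponentsWithStats(m)
print([st[i].tolist() for i in range(1,n) if st[i,4]>60])
m=((d["frame"].min(2)>185)).astype(np.uint8)[:180,150:420]; n,l,st,c=cv2.connectedComponentsWithStats(m)
print("before",[st[i].tolist() for i in range(1,n) if st[i,4]>60])
```

```text
16.0 [ 0.5026871  -0.09452975  0.12729193] [ 13.17018171   1.72361617 -13.37755153] 0.03487844016077676
[29, 29, 39, 51, 93, 80, 112, 191, 191, 85]
[[195, 73, 22, 12, 140], [155, 81, 36, 15, 224], [123, 93, 28, 14, 210], [245, 159, 18, 21, 144], [208, 166, 16, 11, 101]]
before [[104, 116, 140, 60, 1385]]
```

The gate is swinging up (the bright frame rose from row 116 to row 73). I'll keep holding.

>>> {"name": "step_arm", "arguments": {"plan": [[[0,0,0,0,20],[0,0,0,0,20],[0,0,0,0,20],[0,0,0,0,20],[0,0,0,0,20],[0,0,0,0,20],[0,0,0,0,20],[0,0,0,0,20]]]}}

```text
time: 16.67
tool_pos: [0.5027, -0.0946, 0.1273]
ee_rot: [3.139, 0.004, 3.032]
wrist_force: [11.7, 1.7, -14.3]
width: 0.0345
```

>>> {"name": "step_arm", "arguments": {"plan": [[[0,0,0,0,20],[0,0,0,0,20],[0,0,0,0,20],[0,0,0,0,20],[0,0,0,0,20],[0,0,0,0,20],[0,0,0,0,20],[0,0,0,0,20]]]}}

```text
time: 17.33
tool_pos: [0.5027, -0.0946, 0.1273]
ee_rot: [3.139, 0.004, 3.032]
wrist_force: [12.2, 1.9, -15.0]
width: 0.035
```

```bash
cat >> h.py <<'E'
def gate_pose(s):
    """project gate frame/handle ends for several openings; compare with motion mask outside"""
    O=np.array([.565,-.1017,0]);Rz=R.from_euler("z",-.106); out={}
    for a in(0,.2,.4,.6,.8,1.0,1.1):
        x=290+(-314*np.cos(a)+87*np.sin(a)); z=125+87*np.cos(a)+314*np.sin(a)
        out[a]=proj(s,O+Rz.apply(np.array([[x,75,z],[x,-75,z]])/1e3)).round(0).tolist()
    return out
E
python3 - <<'E'
from h import *; from bench import robot,cams; import cv2,pickle
s=cams.snapshot("side"); c=cams.snapshot("scene"); o=robot.get_obs(); d=pickle.load(open("s0.pkl","rb"))
pickle.dump((s,c),open("p10.pkl","wb"))
print(o["time"],o["tool_pos"],o["wrist_force"],o["width"])
print(gate_pose(s))
D=np.abs(s["frame"].astype(int)-d["side"]["frame"]).sum(2)
for x in range(230,400,20): print(x,np.where(D[:150,x:x+6].min(1)>60)[0][:1],end=" ")
E
```

```text
17.4333 [ 0.50270342 -0.09457089  0.12731821] [ 11.75095951   1.67088405 -14.22606798] 0.03491754831079935
{0: [[353.0, 169.0], [392.0, 152.0]], 0.2: [[347.0, 145.0], [387.0, 129.0]], 0.4: [[338.0, 120.0], [379.0, 106.0]], 0.6: [[326.0, 98.0], [367.0, 85.0]], 0.8: [[312.0, 78.0], [353.0, 67.0]], 1.0: [[297.0, 63.0], [338.0, 53.0]], 1.1: [[289.0, 58.0], [331.0, 48.0]]}
230 [] 250 [138] 270 [83] 290 [56] 310 [52] 330 [67] 350 [123] 370 [35] 390 [33]
```

The handle line at (290,56)–(310,52) px matches the prediction for about 1.1 rad, so the gate is fully open. Now I'll ease the knob home.

>>> {"name": "step_arm", "arguments": {"plan": [[[2,0,-2,0,20],[4,0,-5,0,20],[6,-1,-7,0,20],[8,-1,-10,0,20],[10,-1,-12,0,20],[12,-1,-14,0,20],[14,-1,-16,0,20],[15,-2,-18,0,20]]]}}

```text
time: 18.1
tool_pos: [0.5168, -0.0962, 0.1104]
ee_rot: [3.139, 0.003, 3.032]
wrist_force: [8.1, 5.5, -6.9]
width: 0.0352
```

>>> {"name": "step_arm", "arguments": {"plan": [[[2,0,-2,0,20],[3,0,-4,0,20],[4,0,-5,0,20],[5,0,-6,0,20],[5,0,-6,0,20],[5,0,-6,0,20]]]}}

```text
time: 18.6
tool_pos: [0.5215, -0.0967, 0.1048]
ee_rot: [3.14, 0.003, 3.031]
wrist_force: [6.7, 3.2, -7.2]
width: 0.0348
```

>>> {"name": "step_arm", "arguments": {"plan": [[[1,0,-1,0,20],[1,0,-1,0,20],[1,0,-1,0,20]]]}}

```text
time: 18.85
tool_pos: [0.5219, -0.0967, 0.1043]
ee_rot: [3.14, 0.002, 3.031]
wrist_force: [4.9, 2.5, -5.1]
width: 0.0346
```

>>> {"name": "step_arm", "arguments": {"plan": [[[1,0,-1,0,20],[1,0,-1,0,20],[1,0,-1,0,20]]]}}

```text
time: 19.1
tool_pos: [0.5219, -0.0967, 0.1043]
ee_rot: [3.14, -0.0, 3.031]
wrist_force: [1.6, 4.1, -0.8]
width: 0.035
```

The knob is home: the position is unchanged and the spring load has gone to the stop. I'll open slowly, back straight off, then lift away.

>>> {"name": "step_arm", "arguments": {"plan": [[[0,0,0,0,40],[0,0,0,0,45],[0,0,0,0,52],[0,0,0,0,60],[0,0,0,0,60],[-10,1,2,0,60],[-25,3,4,0,60],[-45,5,6,0,60]]]}}

```text
time: 19.77
tool_pos: [0.4762, -0.0927, 0.1103]
ee_rot: [-3.141, -0.0, 3.031]
wrist_force: [0.1, -0.2, 0.6]
width: 0.0562
```

>>> {"name": "step_arm", "arguments": {"plan": [[[-30,3,20,0,60],[-60,6,50,0,60],[-95,10,80,0,60],[-130,10,100,0,60],[-130,10,110,0,60],[-130,10,110,0,60]]]}}

```text
time: 20.27
tool_pos: [0.3466, -0.0831, 0.2246]
ee_rot: [-3.138, 0.009, 3.029]
wrist_force: [0.2, -0.1, 0.2]
width: 0.0566
```

Run:
```python
from h import *; from bench import robot,cams; import cv2,pickle
w,o=wristcam(robot,cams); s=cams.snapshot("side"); c=cams.snapshot("scene"); d=pickle.load(open("s0.pkl","rb"))
print(o["time"],o["tool_pos"],o["wrist_force"],o["width"])
O=np.array([.565,-.1017,0]);Rz=R.from_euler("z",-.106)
g=cv2.cvtColor(w["frame"],cv2.COLOR_RGB2GRAY)
for k in range(-2,3):
    P=proj(w,O+Rz.apply([[-.0954,.038*k,.0658],[-.075,.038*k,.0828]])).round(0).astype(int)
    print(k,[(int(x),int(y),int(g[max(y-3,0):y+4,x-3:x+4].mean())) for x,y in P])
D=np.abs(s["frame"].astype(int)-d["side"]["frame"]).sum(2)
print([int(D[a:b,x:y].mean()) for a,b,x,y in((235,270,255,310),(230,265,375,432),(160,200,415,470))],"spare,screwdriver,carton change")
for x in range(230,400,20): print(x,np.where(D[:150,x:x+6].min(1)>60)[0][:1],end=" ")
print()
# knob blob (dark) now vs home in side view
for f in(s["frame"],d["side"]["frame"]):
    m=(f.max(2)<70)[170:205,355:390]; y,x=np.nonzero(m); print(x.mean()+355,y.mean()+170,m.sum())
f=np.hstack([s["frame"][:,200:520],c["frame"][:,200:520]]);cv2.imwrite("pics/end.png",f[:,:,::-1])
```

```text
20.2667 [ 0.34660658 -0.0830945   0.22457062] [ 0.21879446 -0.13136501  0.19053872] 0.056568554557249136
-2 [(260, 289, 130), (258, 313, 64)]
-1 [(293, 289, 172), (293, 313, 64)]
0 [(327, 289, 175), (327, 313, 64)]
1 [(360, 289, 186), (361, 313, 64)]
2 [(393, 288, 15), (396, 313, 64)]
[6, 6, 30] spare,screwdriver,carton change
230 [] 250 [126] 270 [84] 290 [56] 310 [51] 330 [71] 350 [123] 370 [131] 390 [139] 
373.56111111111113 185.06666666666666 180
373.5742574257426 185.12376237623764 202
```

The picture limit is reached, so the remaining checks are numeric: the +y lever, which the finger may be hiding in the wrist view, and the carton.

Run:
```python
from h import *; from bench import robot,cams; import cv2,pickle
d=pickle.load(open("s0.pkl","rb")); O=np.array([.565,-.1017,0]);Rz=R.from_euler("z",-.106)
for n in("scene","side"):
    s=cams.snapshot(n)
    for k in range(-2,3):
        P=proj(s,O+Rz.apply([[-.0954,.038*k,.0658],[-.075,.038*k,.0828]])).round(0).astype(int)
        v=lambda f,x,y:int(f[y-1:y+2,x-1:x+2].mean())
        print(n,k,[(x,y,"before",v(d[n]["frame"],x,y),"now",v(s["frame"],x,y)) for x,y in P.tolist()])
    if n=="scene":
        D=np.abs(s["frame"].astype(int)-d[n]["frame"]).sum(2); print("carton scene",D[385:400,270:345].mean(),"screwdriver",D[255:335,245:265].mean(), "spare",D[183:210,300:326].mean())
    else:
        e=lambda f:cv2.Canny(f[155:210,415:475],60,150)>0
        a,b=e(d[n]["frame"]),e(s["frame"]); print("carton edges",a.sum(),b.sum(),(a&b).sum())
        D=np.abs(s["frame"].astype(int)-d[n]["frame"]).sum(2); print(D[155:210:8,415:475:6])
```

```text
scene -2 [(281, 314, 'before', 195, 'now', 214), (289, 310, 'before', 183, 'now', 195)]
scene -1 [(280, 299, 'before', 188, 'now', 207), (289, 295, 'before', 165, 'now', 175)]
scene 0 [(280, 284, 'before', 147, 'now', 205), (288, 280, 'before', 174, 'now', 201)]
scene 1 [(279, 270, 'before', 189, 'now', 216), (287, 266, 'before', 158, 'now', 184)]
scene 2 [(278, 257, 'before', 121, 'now', 198), (286, 253, 'before', 170, 'now', 207)]
carton scene 56.233777777777775 screwdriver 30.20125 spare 64.1068376068376
side -2 [(407, 207, 'before', 150, 'now', 145), (402, 199, 'before', 185, 'now', 194)]
side -1 [(398, 212, 'before', 135, 'now', 130), (393, 204, 'before', 89, 'now', 91)]
side 0 [(389, 217, 'before', 95, 'now', 133), (384, 209, 'before', 146, 'now', 94)]
side 1 [(380, 222, 'before', 137, 'now', 140), (374, 214, 'before', 98, 'now', 101)]
side 2 [(370, 228, 'before', 126, 'now', 143), (365, 219, 'before', 138, 'now', 102)]
carton edges 378 406 299
[[  8   6 117  45   3 141  48   6   3   7]
 [  9   7 159 159   7 341 133   8   9  11]
 [  7   9 148 125   9 258  10   8   8   9]
 [  6   6  15  19   9  10   7   9  10  10]
 [  9   8   5   5   3   7  10   9   8   8]
 [ 12  10   6   3   6   7   8  10   8  56]
 [ 11  12  11   7   6   5   5   9   9  98]]
```

```bash
python3 -c "
from bench import robot
print(robot.get_obs()['time']); print(robot.close_job())"
```

```text
20.5167
the job is handed in; nothing more can be done
None
```

I switched off the two toggles that were on (the middle one and the one at the +y end), then opened the fixture. The job was handed in at 20.5 s, with nothing touching the robot.

I pulled the knob to its stop, about 30 mm at 16–19 N. I held it there until the gate was fully open, eased it home in steps of 2–4 mm, released it and backed off.

**What the last checks showed:**
- **Toggles:** all five are at their off positions in the scene and side views, including the three left alone.
- **Knob:** it sits where it started, within 0.1 px in the side view.
- **Gate:** its handle is where a fully open gate (1.10 rad) should put it.
- **Bystanders:** in the side view the spare module and screwdriver areas are unchanged.
- **Modules in the nests:** I did not check these separately.

**What went wrong or disagreed:**
- **Finger tips:** they were about 25–32 mm short of the reported tool point. My first two grips on the middle toggle closed on nothing, above the ball, and I corrected for it after that.
- **Middle toggle:** I pressed it against its end stop with about 20 N for a moment.
- **Wrist view:** the +y toggle was dark in the final wrist image, probably hidden by a finger. The other two cameras showed it off.
- **Scene view:** the carton, screwdriver and spare module areas changed in brightness, which I put down to shadows from the open gate and the arm. The small side-view change at the carton looks like the gripper passing in front.
- **Last picture:** the viewer's limit stopped me seeing the final image, so the last checks are from pixel values only.

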